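Hook the meringue tray out from under the wire rack

ROBOT

A 6-joint arm with a two-finger parallel gripper is mounted at the origin on the work surface. World frame = base frame: x ahead of the robot, y to its left, z up, the work surface at z = 0. Lengths are in mm, angles in rad, forces in N, time in s.
With the tool pointing down it reaches from about 325 to 1000 mm from the base axis. Payload 5.1 kg.
Tool frame: the origin (TCP) lies where the fingers leave the gripper's body, on its centre line; the fingertips stand 73 mm ahead of it and the grasp point (between the pads) lies 54 mm ahead of it; z points along the fingers, y is the line along which they close (so a half turn about z gives the same grasp; the last joint's range is limited). The gripper opens to 85 mm and grips with 20 to 120 N. Pads are 22 mm wide; open, the fingers measure 114 mm over their backs; the gripper's body (76 mm by 85 mm) begins 54 mm behind the grasp point. The pads swing forward as they close: fully open they stand 13 mm farther back than shut.
Start: joints at [1.219, 0.124, 1.65, -0, 1.367, -0.083], TCP at [172.645, 626.641, 303.922] pointing down, gripper open.
Joint ranges: [-2.61, 2.61], [-1.02, 2.33], [0.03, 2.71], [-1.35, 4.49], [0.32, 2.68], [-2.91, 2.91]. Speed limits (rad/s): [2.57, 2.57, 3.14, 3.14, 3.14, 3.14].

INTERFACE

Orientations are given as [roll, pitch, yaw] about the fixed x, y, z axes, in that order (R = Rz(yaw) Ry(pitch) Rx(roll)).
In Python, from station import r, camera, camera_params gives the robot as it stands.
- The arm moves only by the tool servo_tool, never from a script. Its arguments are lists of equal length, an entry for each row: "delta_pos": the shift along the tool's x, y, z in cm, a list of three; "delta_rot": the turn, a rotation vector about the tool's x, y, z in degrees, a list of three; "grip": the closure, from 0 (fully open) to 1 (shut). A call has 1 to 12 rows; each row is the pose to reach, as a shift and turn from the pose commanded when the call began, along the tool's axes at that moment; what a row does not reach only later rows make up. A row lasts 1/12 s, in which the tool goes at most 41.7 mm and 7.16 degrees, less where a joint would pass 70% of its speed; a pose out of reach is approached as far as the arm can. A call with a gripper value outside its range is refused whole. The fingers move at their own pace and stop on an object; the grip force is fixed at half the most. Time passes only in rows, so rows that repeat a pose let the fingers close. It gives the time, the measured TCP pose, the force, the opening and the grip force at its end, in the units of the state.
- r.observe(): the state, without advancing time (a new reading comes with each control period).
- camera(name): name is "scene" or "top"; returns (picture, depth): 384x512x3 uint8, blue, green, red; 384x512 float32, mm along the optical axis (not along the pixel's ray), 0 where there is no reading.
- camera_params(name): a dict with "fx", "fy", "cx", "cy" (pixels), "rvec" (rotation vector, rad) and "tvec" (3), from world to camera coordinates, as OpenCV has them. Camera axes: x right, y down, z forward; pixel columns grow to the right and rows downward; lengths in mm; the calibration is good to about 2 mm. A picture is of the moment at which its call begins. camera_params takes no time and is no camera call.
- r.job_done(): hands the job in; it is judged then, once.
The state is a dict: "time": time; "qpos": joint angles; "dq": joint speeds; "joint_torque": joint torques, N m; "eef_pos": TCP position; "tool_rot": TCP orientation; "contact_force": force on the tool from outside, world axes, zero at the start; "moment": the same for the moment, N m; "gripper_width": opening from 0.0 (shut) to 1.0 (fully open); "grip_force": force on a finger pad.
Only numpy, scipy, OpenCV 4.12 (cv2) and the standard library are available. Lean on these libraries where they do the work, as an engineer would, in place of code of your own. Each camera call takes 0.05 s, during which the arm holds its last target. There are 200 camera calls.

TASK

The baking trays under the wire rack are hot, so take the pull hook off its wooden stand, put its prong down through the steel eye on the tray of peaked meringues and drag that tray along the worktop, straight out until all of it is clear of the rack. Then lay the hook back on its stand the way it was. Do not touch the trays with the robot itself, do not lift the meringue tray, and leave the biscuit tray where it is.

Things in the scene. Friction and masses are not known exactly. Their poses are not given: they have to be found in the camera images.
- pull_hook: Pull hook, 0.15 kg: dark wood bar handle, then an 8 mm steel rod bent down into a prong. Origin: grip point on the handle's long axis, near the centre of mass; x to the prong, z up. Handle x -65..+55, 20 wide (y), z -11..+11 mm. Rod runs to x +90, bends down to z -48; its end curls back to x +84, lowest metal z -62. Starts level on its stand, origin 86 mm above the worktop.
- hook_tip (a point): End of the prong of the pull hook, at x +85, y 0, z -60 mm in the hook's frame (the metal ends 2 mm lower).
- hook_stand: Fixed wooden stand of the hook, left or right of the trays. Origin: underside; x along the lying handle. Base x -80..+70, 70 wide, 10 thick. Two uprights 14 thick at x -55 and +45: seats 75 mm high, in open-topped notches 46 wide whose cheeks reach 89 mm. The fingers have free room between the uprights, x -48..+38. The hook's origin starts within 10 mm of above the stand's origin.
- meringue_tray: Dark steel tray, about 0.5 kg, loose on the worktop, with six white peaked meringues. Origin: centre of its underside; x points away from its eye, into the rack; z up. 150 long (x), 140 wide (y), walls 25 high, meringues up to 42 mm above the worktop. Its front wall (x -75), which carries the eye, starts about 40 mm out in front of the rack.
- tray_eye (a point): Centre of the meringue tray's eye: a level steel wire ring welded to the front wall, at x -101, y 0, z 26 mm in the tray's frame. 41 mm inside and 55 mm outside diameter, wire 7 mm thick (22.5 to 29.5 mm above the worktop), open from above and below.
- rack: Fixed wire rack on legs over the trays. Origin: middle of its open front edge, on the worktop; x points from there to its back. 200 deep (x 0..+200), 460 wide, 130 high; legs at y -220, 0 and +220, front and back, 8 mm thick. The trays lie in its two bays, near y -105 and +105, either way round. A tray is pulled out along the rack's -x.
- biscuit_tray: The other tray, same size and eye, with six flat oblong biscuits. Not to be moved. Origin and axes as for the meringue tray.
Mind the look-alikes: they are no part of the job. Of the things that look like the pull_hook, the middle-sized one is meant.

How it is judged (in metres and radians):
On the way, in this order (a step that is already met when the one before it is completed fails the run):
1. the prong of the pull hook is down through the eye of the meringue tray, its tip below the ring (horizontal distance between hook_tip and tray_eye below 0.026 m and height (world z) of hook_tip below 0.019 m), for 0.2 s.
2. the meringue tray is dragged clear of the rack with the prong in its eye (horizontal distance between hook_tip and tray_eye below 0.03 m and height (world z) of hook_tip below 0.024 m and x of meringue_tray in the frame of rack below -0.065 m), for 0.1 s.
At the end, for the whole second after the job is handed in: The meringue tray lies flat and still on the worktop with all of it in front of the rack (at most 10 mm of it still under the rack's front edge); the pull hook lies still and level (within 10 degrees) on its stand, within 30 mm of where it started; the biscuit tray is within 20 mm of its start (x of meringue_tray in the frame of rack below -0.065 m and height (world z) of meringue_tray below 0.008 m and angle between meringue_tray's own z axis and vertical below 0.08 rad and linear speed of each of meringue_tray, pull_hook below 0.02 m/s and distance of pull_hook from where it was at the start of the episode below 0.03 m and angle between pull_hook's own z axis and vertical below 0.17 rad and distance of biscuit_tray from where it was at the start of the episode below 0.02 m); the robot touches nothing.
It fails at once if the robot itself touches the meringue tray (contact force between any of the fingers, the arm and meringue_tray above 1 N).
It fails at once if the robot itself touches the biscuit tray (contact force between any of the fingers, the arm and biscuit_tray above 1 N).
It fails at once if the meringue tray is lifted or tipped (height (world z) of meringue_tray above 0.025 m or angle between meringue_tray's own z axis and vertical above 0.2 rad).
It fails at once if the biscuit tray is moved more than 20 mm (distance of biscuit_tray from where it was at the start of the episode above 0.02 m).
It also fails if it takes over 51 s, if anything falls off the work surface, if the arm or the gripper's body presses on something with over 40 N, if the wrist force passes 120 N, or if a joint passes its speed limit or range.

## Working session

There is one attempt and no reset: what is moved stays moved. The work goes in short steps, Python scripts to look and compute and a tool call to move; the robot and the scene stay as the last step left them, time stands still between calls to the robot, and variables do not carry over. Pictures are saved under pics/ and viewed, at most 10 in all, crops included, and the job is handed in when it is done.

Besides the shell and the picture viewer there is one more tool, called after "Emit:" by a JSON object that holds its "op" and its "data". servo_tool: Moves the arm, as the interface text tells. Its arguments: {"type":"object","properties":{"delta_pos":{"type":"array"},"delta_rot":{"type":"array"},"grip":{"type":"array"}},"required":["delta_pos","delta_rot","grip"]}

```bash
mkdir -p pics; cat > h.py <<'E'
import numpy as np, cv2
from station import r, camera, camera_params
def cloud(name,save=None):
    p,d=camera(name); k=camera_params(name)
    R=cv2.Rodrigues(np.array(k['rvec'],float))[0]; t=np.array(k['tvec'],float).ravel()
    v,u=np.mgrid[:d.shape[0],:d.shape[1]]
    c=np.stack([(u-k['cx'])/k['fx']*d,(v-k['cy'])/k['fy']*d,d],-1)
    w=(c-t)@R; w[d==0]=np.nan
    if save: cv2.imwrite('pics/'+save,p)
    return p,w
E
python3 - <<'E'
from h import *
for n in('top','scene'):
    p,w=cloud(n,n+'0.png'); np.save(n+'.npy',w)
a=cv2.imread('pics/top0.png');b=cv2.imread('pics/scene0.png')
print(r.observe())
k=camera_params('top');print(k)
E
```

```text
{'time': 0.1, 'qpos': array([ 1.21936889e+00,  1.24422998e-01,  1.65154692e+00,  1.90919169e-05,
        1.36747652e+00, -8.25709133e-02]), 'dq': array([-0.00097817,  0.00014927, -0.00238435, -0.00093505, -0.00575807,
        0.0006305 ]), 'joint_torque': array([ 4.23001911e-04, -4.24927247e+01, -3.66655862e+01, -3.60432989e-05,
        3.96416392e-03,  2.94355038e-05]), 'eef_pos': array([172.52188259, 626.25658964, 302.7811335 ]), 'tool_rot': array([-3.13974673e+00, -1.71522307e-04,  2.87273210e+00]), 'contact_force': array([0.74824591, 0.25194843, 0.78889919]), 'moment': array([-0.01732574, -0.07440646, -0.03083649]), 'grip_force': 0.0, 'gripper_width': 0.9990009289062778}
{'fx': 389.8341828069924, 'fy': 389.8341828069924, 'cx': 255.12028875085215, 'cy': 190.6264938072226, 'rvec': array([ 2.20479456, -2.16190907,  0.07444578]), 'tvec': array([ -15.18461738,  482.75496579, 1223.10202724])}
```

View pics/top0.png

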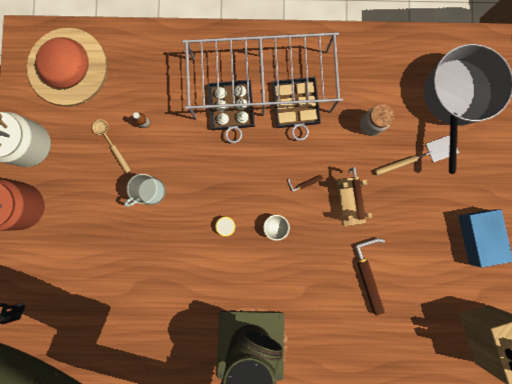

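View pics/scene0.png

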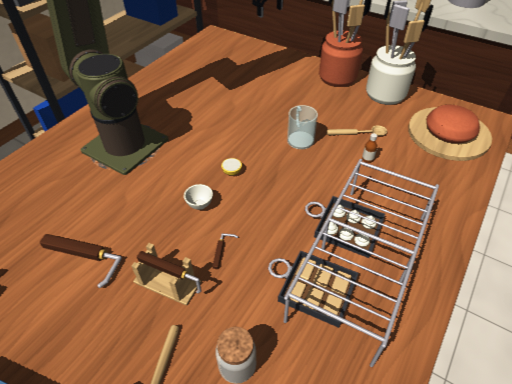

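Top view: three hook-like items are the small one at (305,184), the one on the stand at (353,195) and the large one at (370,280). The middle-sized hook on the stand fits. The meringue tray (white peaks) is at (232,105) with its eye at (233,135). The biscuit tray is at (298,103).

```bash
python3 - <<'E'
from h import *
w=np.load('top.npy'); p=cv2.imread('pics/top0.png')
s=np.load('scene.npy')
A=cv2.resize(p[160:240,310:400],None,fx=4.4,fy=4.4,interpolation=cv2.INTER_CUBIC)
B=cv2.resize(p[75:150,195:285],None,fx=4.4,fy=4.4,interpolation=cv2.INTER_CUBIC)
h=max(A.shape[0],B.shape[0]); f=lambda a:np.vstack([a,np.zeros((h-a.shape[0],a.shape[1],3),np.uint8)])
cv2.imwrite('pics/crop1.png',np.hstack([f(A),f(B)]))
for nm,W in(('top',w),('scene',s)):
    P=W.reshape(-1,3); P=P[~np.isnan(P[:,0])]
    c0=w[195,352]
    near=P[np.hypot(P[:,0]-c0[0],P[:,1]-c0[1])<120]
    H=near[(near[:,2]>91)&(near[:,2]<105)]
    print(nm,'hook top',len(H),H.mean(0)); u,sv,vt=np.linalg.svd((H-H.mean(0))[:,:2],full_matrices=False); a=vt[0]*np.sign(vt[0][0]); print(a,np.degrees(np.arctan2(a[1],a[0])),(H[:,:2]-H.mean(0)[:2])@a@np.array(1) if 0 else (((H-H.mean(0))[:,:2]@a).min(),((H-H.mean(0))[:,:2]@a).max()), np.percentile(H[:,2],[5,50,95]))
    S=near[(near[:,2]>5)&(near[:,2]<14)]
    rc=cv2.minAreaRect(S[:,:2].astype(np.float32));print('base',rc)
    c1=w[135,233]
    for c,n in((w[139,233],'mer'),(w[137,300],'bis')):
        E=P[(np.hypot(P[:,0]-c[0],P[:,1]-c[1])<60)&(P[:,2]>20)&(P[:,2]<34)]
        print(n,c,len(E),E.min(0),E.max(0))
    R=P[(P[:,2]>115)&(P[:,2]<140)&(P[:,0]>c1[0]-20)&(abs(P[:,1])<400)]
    print('rack',cv2.minAreaRect(R[:,:2].astype(np.float32)),R.min(0),R.max(0))
for n,pt in dict(rackfl=(107,189),rackfr=(101,338),rackbl=(41,187),rackbr=(35,337),table=(200,300)).items(): print(n,w[pt])
E
```

```text
top hook top 298 [ 461.05987307 -315.03093134   95.75424905]
[0.98648479 0.16385286] 9.43060106565086 (np.float64(-62.16303686246701), np.float64(94.48874425262288)) [91.65580474 95.55455636 99.96695361]
base ((476.79278564453125, -307.9151916503906), (225.2197265625, 200.10047912597656), 2.3595423698425293)
mer [6.51260445e+02 6.97081450e+01 4.36790594e-01] 146 [635.62440198  27.57149979  20.62449164] [705.30794214 117.20919089  33.23641983]
bis [ 661.41187548 -147.95786156    3.37892432] 141 [ 646.20644149 -186.3333359    20.27417776] [ 715.43651501 -100.42000447   33.96688476]
rack ((829.2328491210938, -78.413818359375), (605.0606689453125, 265.5083312988281), 86.46878814697266) [ 678.09718541 -372.19315754  115.2125989 ] [952.1232082  219.39175518 139.70123532]
scene hook top 444 [ 463.4862242  -316.47475523   96.12831915]
[0.98895025 0.1482478 ] 8.525397821143871 (np.float64(-62.98547736289789), np.float64(85.50697591277059)) [92.09002425 96.29391575 98.77544197]
base ((467.2484130859375, -310.22503662109375), (167.60842895507812, 197.10720825195312), 6.973325729370117)
mer [6.51260445e+02 6.97081450e+01 4.36790594e-01] 170 [635.73557578  30.7167795   20.7986379 ] [696.14950191 118.07342045  32.38914197]
bis [ 661.41187548 -147.95786156    3.37892432] 234 [ 649.06635806 -183.70938589   20.25649791] [709.41036374 -99.82909746  33.50837112]
rack ((833.4901123046875, -19.425704956054688), (208.08984375, 466.07269287109375), 4.078399181365967) [ 715.58222103 -258.66606133  115.33448331] [952.75075787 218.84519307 137.8766513 ]
rackfl [716.00128738 192.0730901  134.80960122]
rackfr [ 745.56210007 -245.71777934  123.81899955]
rackbl [916.352874   204.95565789 131.59160729]
rackbr [ 1.00695515e+03 -2.66998903e+02  6.36133860e-01]
table [ 456.80761011 -150.78351264   -0.80348177]
```

View pics/crop1.png

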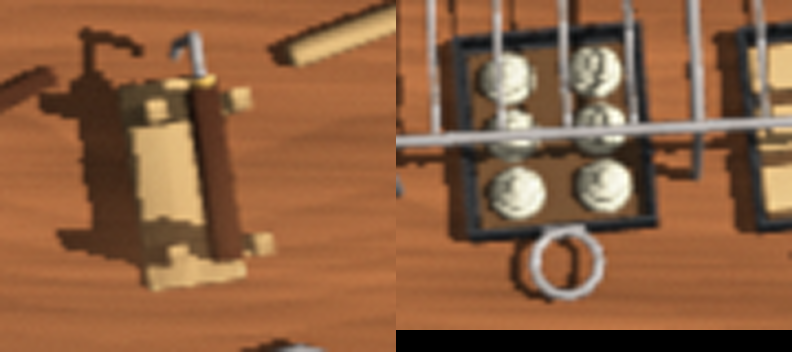

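The crop confirms the hook lying on its stand, and the tray with peaked meringues and its ring. Next I'll refine the poses.

```bash
cat >> h.py <<'E'
from scipy.optimize import least_squares
def ring(W,P,c,lo=23,hi=33,rad=36):
    m=(np.hypot(W[...,0]-c[0],W[...,1]-c[1])<rad)&(W[...,2]>lo)&(W[...,2]<hi)
    X=W[m]
    f=least_squares(lambda q:np.hypot(X[:,0]-q[0],X[:,1]-q[1])-24,c[:2],loss='soft_l1',f_scale=2)
    return f.x,len(X),np.abs(f.fun).mean()
def handle(W,P,c,rad=90,zlo=90,zhi=102):
    hsv=cv2.cvtColor(P,cv2.COLOR_BGR2HSV)
    m=(np.hypot(W[...,0]-c[0],W[...,1]-c[1])<rad)&(W[...,2]>zlo)&(W[...,2]<zhi)&(P.max(-1)<130)&(P[...,2]>P[...,0]+12)
    X=W[m]; mu=X[:,:2].mean(0); v=np.linalg.svd(X[:,:2]-mu,full_matrices=False)[2][0]; v=v*np.sign(v[0])
    s=(X[:,:2]-mu)@v; ctr=mu+v*(s.min()+s.max())/2
    return ctr,np.degrees(np.arctan2(v[1],v[0])),s.max()-s.min(),np.ptp((X[:,:2]-mu)@[-v[1],v[0]]),np.median(X[:,2]),len(X)
def move(xyz,rpy_deg,cur=None):
    from scipy.spatial.transform import Rotation as Q
    o=r.observe(); p=np.array(cur[0]) if cur else o['eef_pos']; R0=Q.from_euler('xyz',cur[1],degrees=True) if cur else Q.from_euler('xyz',o['tool_rot'])
    R1=Q.from_euler('xyz',rpy_deg,degrees=True)
    print('dpos cm',(R0.inv().apply(np.array(xyz)-p)/10).round(2),'drot',np.degrees((R0.inv()*R1).as_rotvec()).round(2))
E
python3 - <<'E'
from h import *
for n in('top','scene'):
    W=np.load(n+'.npy');P=cv2.imread(f'pics/{n}0.png')
    print(n,'hook',handle(W,P,(463,-316)))
    for c in((664,71),(675,-145)): print(' ring',ring(W,P,c))
    for c in((664,71),(675,-145)):
        m=(abs(W[...,0]-c[0]-65)<70)&(abs(W[...,1]-c[1]+0)<95)&(W[...,2]>17)&(W[...,2]<33)&(P.max(-1)<70)
        print(' tray rim',m.sum(),cv2.minAreaRect(W[m][:,:2].astype(np.float32)),W[m].min(0))
    m=(abs(W[...,0]-500)<90)&(abs(W[...,1]+310)<110)&(W[...,2]>6)&(W[...,2]<15)&(P[...,2]>130)
    m&=np.hypot(W[...,0]-463,W[...,1]+316)<90
    print(' base',m.sum(),cv2.minAreaRect(W[m][:,:2].astype(np.float32)))
    m=(abs(W[...,2]-128)<9)&(W[...,0]>690)&(abs(W[...,1])<260); X=W[m]
    fr=X[X[:,0]<760-0.07*X[:,1]-20]
    pf=np.polyfit(fr[:,1],fr[:,0],1); print(' front edge x=',pf,len(fr),np.degrees(np.arctan(pf[0])))
move((380,480,330),(180,0,90))
E
```

```text
top hook (array([ 460.20839661, -314.75316189]), np.float64(8.76236167192421), np.float64(119.07129652419658), np.float64(20.1707522304934), np.float64(95.93113376778149), 256)
 ring (array([661.86922981,  66.49604922]), 114, np.float64(2.628304125735143))
 ring (array([ 674.61127466, -145.04134209]), 108, np.float64(2.5388257378981307))
 tray rim 101 ((745.7012329101562, 76.04082489013672), (118.91944122314453, 139.14080810546875), 6.155871391296387) [680.22105375   5.2850264   17.31098546]
 tray rim 104 ((757.4861450195312, -134.596435546875), (118.8408203125, 139.78189086914062), 7.049286365509033) [ 691.41291806 -206.9686425    17.15391853]
 base 298 ((481.4872741699219, -309.5722961425781), (109.82918548583984, 108.65818786621094), 44.45906066894531)
 front edge x= [-7.09872511e-02  7.31121351e+02] 466 -4.060458556809901
scene hook (array([ 469.28470035, -315.92677958]), np.float64(9.151035902007207), np.float64(137.6110180848579), np.float64(51.88163094407773), np.float64(96.29806518023007), 439)
 ring (array([664.20629988,  66.1580986 ]), 144, np.float64(2.3527700531512155))
 ring (array([ 676.37786613, -145.26590541]), 197, np.float64(2.4429547438491936))
 tray rim 181 ((747.0530395507812, 75.4775390625), (116.19612121582031, 142.880859375), 5.281031131744385) [6.83666484e+02 2.85202739e-01 1.70653759e+01]
 tray rim 282 ((759.013916015625, -134.48866271972656), (118.05359649658203, 141.40072631835938), 6.778325080871582) [ 693.98653187 -210.97586051   17.08574046]
 base 537 ((469.6770935058594, -315.59735107421875), (126.52100372314453, 62.198917388916016), 9.839859962463379)
 front edge x= [-6.96179191e-02  7.32978414e+02] 604 -3.982387483600826
dpos cm [-23.89  -8.59  -2.71] drot [-1.00e-01  6.00e-02  7.46e+01]
```

Emit:
{"op": "servo_tool", "data": {"delta_pos": [[-24,-8.5,-3],[-24,-8.5,-3],[-24,-8.5,-3],[-24,-8.5,-3],[-24,-8.5,-3],[-24,-8.5,-3],[-24,-8.5,-3],[-24,-8.5,-3],[-24,-8.5,-3],[-24,-8.5,-3],[-24,-8.5,-3],[-24,-8.5,-3]], "delta_rot": [[0,0,75],[0,0,75],[0,0,75],[0,0,75],[0,0,75],[0,0,75],[0,0,75],[0,0,75],[0,0,75],[0,0,75],[0,0,75],[0,0,75]], "grip": [[0],[0],[0],[0],[0],[0],[0],[0],[0],[0],[0],[0]]}}

```text
invalid input at $.grip[0]: expected a number
```

```bash
python3 - <<'E'
from h import *
o=r.observe();print(o['eef_pos'],o['tool_rot'],o['qpos'].round(2))
move((500,0,330),(180,0,50))
E
```

```text
[172.52188259 626.25658964 302.7811335 ] [-3.13974673e+00 -1.71522307e-04  2.87273210e+00] [ 1.22  0.12  1.65  0.    1.37 -0.08]
dpos cm [-48.21 -51.68  -2.63] drot [-8.000e-02  1.000e-01  1.146e+02]
```

Emit:
{"op": "servo_tool", "data": {"delta_pos": [[-24,-8.5,-3],[-24,-8.5,-3],[-24,-8.5,-3],[-24,-8.5,-3],[-24,-8.5,-3],[-24,-8.5,-3],[-24,-8.5,-3],[-24,-8.5,-3],[-24,-8.5,-3],[-24,-8.5,-3],[-24,-8.5,-3],[-24,-8.5,-3]], "delta_rot": [[0,0,75],[0,0,75],[0,0,75],[0,0,75],[0,0,75],[0,0,75],[0,0,75],[0,0,75],[0,0,75],[0,0,75],[0,0,75],[0,0,75]], "grip": [0,0,0,0,0,0,0,0,0,0,0,0]}}

```text
time: 1.1
eef_pos: [381.4, 480.7, 333.2]
tool_rot: [-3.141, 0.001, 1.563]
contact_force: [0.0, -0.1, -0.9]
gripper_width: 1.002
grip_force: 0.0
```

```bash
python3 - <<'E'
from h import *
o=r.observe();print(o['eef_pos'],o['tool_rot'],o['qpos'].round(2))
move((520,0,330),(180,0,20))
E
```

```text
[381.40400143 480.69734252 333.2334855 ] [-3.14081287e+00  8.16384978e-04  1.56267258e+00] [0.81 0.03 1.7  0.   1.41 0.82]
dpos cm [-47.96  14.25   0.35] drot [-1.000e-02  7.000e-02  6.953e+01]
```

Emit:
{"op": "servo_tool", "data": {"delta_pos": [[-48,14,0],[-48,14,0],[-48,14,0],[-48,14,0],[-48,14,0],[-48,14,0],[-48,14,0],[-48,14,0],[-48,14,0],[-48,14,0],[-48,14,0],[-48,14,0]], "delta_rot": [[0,0,70],[0,0,70],[0,0,70],[0,0,70],[0,0,70],[0,0,70],[0,0,70],[0,0,70],[0,0,70],[0,0,70],[0,0,70],[0,0,70]], "grip": [0,0,0,0,0,0,0,0,0,0,0,0]}}

```text
time: 2.1
eef_pos: [518.0, -2.0, 333.8]
tool_rot: [-3.142, -0.0, 0.344]
contact_force: [0.6, 0.4, 0.6]
gripper_width: 1.004
grip_force: 0.0
```

```bash
python3 - <<'E'
from h import *
o=r.observe();print(o['eef_pos'],o['tool_rot'],o['qpos'].round(2))
move((465.4,-314.2,240),(180,0,9))
E
```

```text
[517.99678443  -1.99738179 333.82331895] [-3.14155482e+00 -1.73001291e-04  3.43845783e-01] [-0.11 -0.19  1.91  0.    1.43  1.12]
dpos cm [-15.48  27.62   9.38] drot [-0.00e+00 -1.00e-02  1.07e+01]
```

Emit:
{"op": "servo_tool", "data": {"delta_pos": [[-15.5,27.6,9.4],[-15.5,27.6,9.4],[-15.5,27.6,9.4],[-15.5,27.6,9.4],[-15.5,27.6,9.4],[-15.5,27.6,9.4],[-15.5,27.6,9.4],[-15.5,27.6,9.4],[-15.5,27.6,9.4],[-15.5,27.6,9.4],[-15.5,27.6,9.4]], "delta_rot": [[0,0,10.7],[0,0,10.7],[0,0,10.7],[0,0,10.7],[0,0,10.7],[0,0,10.7],[0,0,10.7],[0,0,10.7],[0,0,10.7],[0,0,10.7],[0,0,10.7]], "grip": [0,0,0,0,0,0,0,0,0,0,0]}}

```text
time: 3.02
eef_pos: [464.6, -311.8, 239.7]
tool_rot: [-3.141, 0.0, 0.156]
contact_force: [-0.5, 0.4, -0.6]
gripper_width: 1.004
grip_force: 0.0
```

```bash
python3 - <<'E'
from h import *
o=r.observe();print(o['eef_pos'],o['tool_rot'],o['qpos'].round(2))
move((465.4,-314.2,140),(180,0,9))
p,w=cloud('scene','s1.png')
E
```

```text
[ 464.5848946  -311.75397455  239.69829327] [-3.14066851e+00  2.09439463e-04  1.55878205e-01] [-0.69 -0.03  1.92  0.    1.25  0.73]
dpos cm [0.04 0.26 9.97] drot [-0.05  0.01 -0.07]
```

View pics/s1.png

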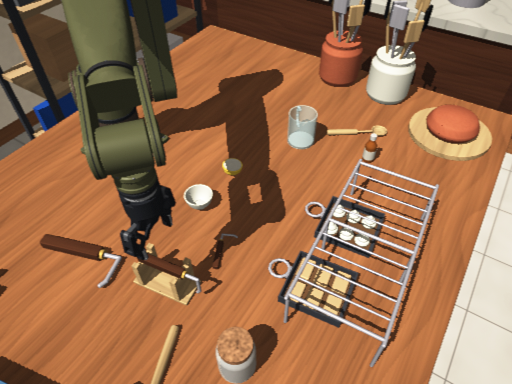

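The scene picture shows the open gripper above the stand's hook, around (140,240). Going down to grasp it.

Emit:
{"op": "servo_tool", "data": {"delta_pos": [[0,0.1,3],[0,0.1,6],[0,0.1,9],[0,0.1,10],[0,0.1,10],[0,0.1,10],[0,0.1,10],[0,0.1,10],[0,0.1,10],[0,0.1,10],[0,0.1,10],[0,0.1,10]], "delta_rot": [[0,0,0],[0,0,0],[0,0,0],[0,0,0],[0,0,0],[0,0,0],[0,0,0],[0,0,0],[0,0,0],[0,0,0],[0,0,0],[0,0,0]], "grip": [0,0,0,0,0,0,0.4,0.6,1,1,1,1]}}

```text
time: 4.07
eef_pos: [465.1, -313.4, 140.8]
tool_rot: [3.141, -0.001, 0.155]
contact_force: [1.3, -0.4, -1.6]
gripper_width: 0.22
grip_force: 58.6
```

Emit:
{"op": "servo_tool", "data": {"delta_pos": [[0,0,0],[0,0,0],[0,0,0],[0,0,0],[0,0,0]], "delta_rot": [[0,0,0],[0,0,0],[0,0,0],[0,0,0],[0,0,0]], "grip": [1,1,1,1,1]}}

```text
time: 4.48
eef_pos: [465.2, -313.4, 140.8]
tool_rot: [3.141, -0.001, 0.155]
contact_force: [-0.7, -0.1, 6.1]
gripper_width: 0.224
grip_force: 59.4
```

Emit:
{"op": "servo_tool", "data": {"delta_pos": [[0,0,-2],[0,0,-4.5],[0,0,-7],[0,0,-9],[0,0,-9],[0,0,-9]], "delta_rot": [[0,0,0],[0,0,0],[0,0,0],[0,0,0],[0,0,0],[0,0,0]], "grip": [1,1,1,1,1,1]}}

```text
time: 4.98
eef_pos: [464.9, -313.1, 230.1]
tool_rot: [3.141, -0.001, 0.155]
contact_force: [-0.5, 0.2, -2.4]
gripper_width: 0.223
grip_force: 58.7
```

```bash
python3 - <<'E'
from h import *
o=r.observe();print(o['eef_pos'],o['tool_rot'])
for n in('top','scene'):
    p,w=cloud(n,n+'2.png'); print(handle(w,p,(465,-314),zlo=165,zhi=200))
move((576.8,59.5,220),(180,0,4.5))
E
```

```text
[ 464.93250316 -313.11176726  230.06024541] [ 3.14065316e+00 -8.41954500e-04  1.55368380e-01]
(array([ 475.14577668, -310.85500514]), np.float64(13.68518768813013), np.float64(89.92227294564157), np.float64(22.09888666644534), np.float64(184.5332886213764), 87)
(array([ 462.07158336, -317.27728401]), np.float64(9.980032933004503), np.float64(125.57581900444845), np.float64(46.04604619744072), np.float64(183.11847983913827), 310)
dpos cm [ 16.91 -34.98   0.8 ] drot [-0.16  0.15  4.4 ]
```

Emit:
{"op": "servo_tool", "data": {"delta_pos": [[1.5,-3,0],[3.1,-6.5,0.1],[4.7,-10,0.2],[6.3,-13.5,0.4],[8,-17,0.6],[9.7,-20.5,0.8],[11.5,-24,0.8],[13.2,-27.5,0.8],[15,-31,0.8],[16.3,-33.7,0.8],[16.9,-35,0.8],[16.9,-35,0.8]], "delta_rot": [[0,0,0],[0,0,0],[0,0,1],[0,0,2],[0,0,3],[0,0,4],[0,0,4.4],[0,0,4.4],[0,0,4.4],[0,0,4.4],[0,0,4.4],[0,0,4.4]], "grip": [1,1,1,1,1,1,1,1,1,1,1,1]}}

```text
time: 6.08
eef_pos: [577.0, 61.5, 219.4]
tool_rot: [-3.141, 0.004, 0.082]
contact_force: [-1.1, -1.1, -1.4]
gripper_width: 0.225
grip_force: 59.0
```

Emit:
{"op": "servo_tool", "data": {"delta_pos": [[0,0,1.5],[0,0,3],[0,0,4.2],[0,0,4.2],[0,0,4.2]], "delta_rot": [[0,0,0],[0,0,0],[0,0,0],[0,0,0],[0,0,0]], "grip": [1,1,1,1,1]}}

```text
time: 6.5
eef_pos: [576.6, 58.0, 178.1]
tool_rot: [3.142, 0.004, 0.077]
contact_force: [0.1, -0.5, -1.2]
gripper_width: 0.221
grip_force: 59.0
```

```bash
python3 - <<'E'
from h import *
o=r.observe();print(o['eef_pos'],o['tool_rot'])
out=[]
for n in('top','scene'):
    p,w=cloud(n,n+'3.png'); np.save(n+'3.npy',w)
    X=w[(np.hypot(w[...,0]-663,w[...,1]-66)<45)&(w[...,2]>45)&(w[...,2]<135)&(w[...,0]<700)]
    print(n,len(X)); 
    for lo in range(45,135,15):
        Y=X[(X[:,2]>=lo)&(X[:,2]<lo+15)]
        if len(Y): print(lo,len(Y),Y.mean(0).round(1),Y.min(0).round(1),Y.max(0).round(1))
    k=camera_params(n); uv=cv2.projectPoints(np.array([[663.,66.3,26],[663,66.3,60]]),k['rvec'],k['tvec'],np.array([[k['fx'],0,k['cx']],[0,k['fy'],k['cy']],[0,0,1]]),None)[0].reshape(-1,2).astype(int)
    c=uv.mean(0).astype(int); print(uv)
    a=p[max(0,c[1]-37):c[1]+38,max(0,c[0]-45):c[0]+45]; out.append(cv2.resize(a,(390,325),interpolation=cv2.INTER_CUBIC))
cv2.imwrite('pics/crop3.png',np.hstack(out))
E
```

```text
[576.57128396  57.97397811 178.1429049 ] [3.14159241 0.00363625 0.07730638]
top 0
[[233 133]
 [233 131]]
scene 145
60 8 [661.9  61.4  68.7] [657.7  59.8  63.7] [666.7  62.7  73.7]
75 12 [666.9  61.6  81.9] [662.2  58.7  76.3] [670.1  64.1  89.7]
90 13 [667.1  61.5  98.2] [663.9  59.3  90.3] [670.3  63.6 104.7]
105 18 [651.6  57.8 115.1] [623.1  50.4 108.7] [670.1  63.  119.9]
120 94 [640.9  59.  128.1] [618.4  49.7 120.3] [670.4  69.7 134.8]
[[315 209]
 [316 201]]
```

View pics/crop3.png

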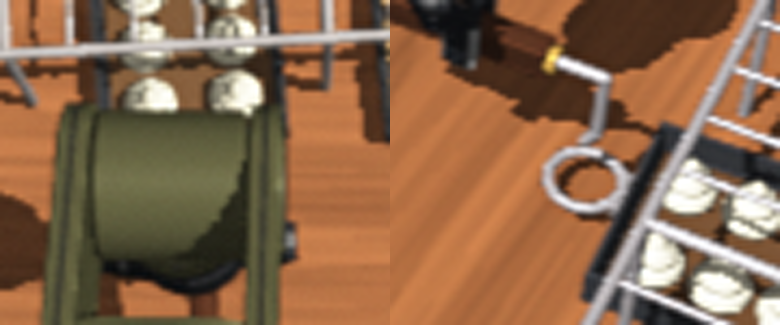

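The right-hand crop (scene camera) shows the prong right above the ring, at about (590,135) with the ring at (585,180). The measured rod axis is about (666,65) against the eye at (663,66), so it lines up and can go down.

Emit:
{"op": "servo_tool", "data": {"delta_pos": [[0,-0.15,1],[0,-0.15,2],[0,-0.15,3],[0,-0.15,4],[0,-0.15,5],[0,-0.15,5.4],[0,-0.15,5.4],[0,-0.15,5.4],[0,-0.15,5.4],[0,-0.15,5.4],[0,-0.15,5.4]], "delta_rot": [[0,0,0],[0,0,0],[0,0,0],[0,0,0],[0,0,0],[0,0,0],[0,0,0],[0,0,0],[0,0,0],[0,0,0],[0,0,0]], "grip": [1,1,1,1,1,1,1,1,1,1,1]}}

```text
time: 7.52
eef_pos: [578.0, 60.4, 126.7]
tool_rot: [3.141, -0.001, 0.079]
contact_force: [-0.6, -0.8, -1.7]
gripper_width: 0.218
grip_force: 59.0
```

```bash
python3 - <<'E'
from h import *
o=r.observe();print(o['eef_pos'],o['tool_rot'],o['contact_force'])
p,w=cloud('scene')
c=(315,200);a=p[c[1]-45:c[1]+45,c[0]-60:c[0]+60];cv2.imwrite('pics/crop4.png',cv2.resize(a,(640,480),interpolation=cv2.INTER_CUBIC))
q=o['eef_pos']-140*np.array([np.cos(.07),np.sin(.07),0]); q[2]=o['eef_pos'][2]
move(q,(180,0,4.5))
E
```

```text
[577.96802933  60.43588563 126.68189978] [ 3.14149315e+00 -1.34111547e-03  7.85595844e-02] [-0.61929343 -0.84698468 -1.70972441]
dpos cm [-13.99  -0.12  -0.02] drot [ 0.   -0.07  0.  ]
```

View pics/crop4.png

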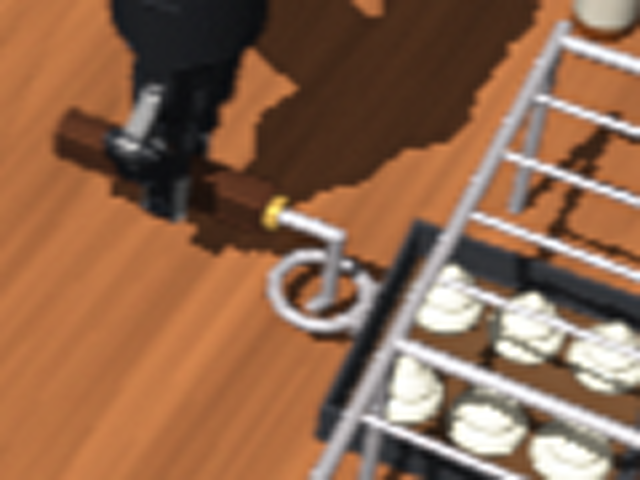

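The crop shows the prong down inside the ring, at about (325,300). Dragging straight out, gently.

Emit:
{"op": "servo_tool", "data": {"delta_pos": [[-0.7,0,0],[-1.4,0,0],[-2,0,0],[-2.5,0,0],[-3.2,0,0],[-4,0,0],[-4.8,-0.1,0],[-5.6,-0.1,0],[-6.4,-0.1,0],[-7.2,-0.1,0],[-8,-0.1,0],[-8.6,-0.1,0]], "delta_rot": [[0,0,0],[0,0,0],[0,0,0],[0,0,0],[0,0,0],[0,0,0],[0,0,0],[0,0,0],[0,0,0],[0,0,0],[0,0,0],[0,0,0]], "grip": [1,1,1,1,1,1,1,1,1,1,1,1]}}

```text
time: 8.57
eef_pos: [490.9, 54.6, 126.1]
tool_rot: [-3.142, -0.001, 0.079]
contact_force: [2.4, 1.0, -0.4]
gripper_width: 0.225
grip_force: 59.1
```

Emit:
{"op": "servo_tool", "data": {"delta_pos": [[-0.7,0,0],[-1.5,0,0],[-2.3,0,0],[-3.1,0,0],[-3.9,0,0],[-4.7,0,0],[-5.3,0,0],[-5.7,0,0],[-5.9,0,0],[-5.9,0,0],[-5.9,0,0],[-5.9,0,0]], "delta_rot": [[0,0,0],[0,0,0],[0,0,0],[0,0,0],[0,0,0],[0,0,0],[0,0,0],[0,0,0],[0,0,0],[0,0,0],[0,0,0],[0,0,0]], "grip": [1,1,1,1,1,1,1,1,1,1,1,1]}}

```text
time: 9.57
eef_pos: [432.5, 50.1, 125.6]
tool_rot: [-3.141, 0.002, 0.079]
contact_force: [0.6, 0.3, -1.8]
gripper_width: 0.226
grip_force: 59.1
```

```bash
python3 - <<'E'
from h import *
o=r.observe();print(o['eef_pos'],o['tool_rot'],o['contact_force'])
for n in('scene',):
    W,P=None,None
    P,W=cloud(n,n+'5.png')
    c=(540,58)
    for g in ((540,58),(545,52)): print(ring(W,P,g))
    m=(abs(W[...,0]-c[0]-80)<90)&(abs(W[...,1]-c[1])<110)&(W[...,2]>17)&(W[...,2]<33)&(P.max(-1)<70)
    print(' tray rim',m.sum(),cv2.minAreaRect(W[m][:,:2].astype(np.float32)),W[m].max(0))
    cv2.imwrite('pics/crop5.png',cv2.resize(P[130:290,200:413],(800,600),interpolation=cv2.INTER_CUBIC))
E
```

```text
[432.5137245   50.05630016 125.600981  ] [-3.14149575e+00  1.67061285e-03  7.85823428e-02] [ 0.55159287  0.27556463 -1.80127901]
(array([540.40688712,  56.56880311]), 135, np.float64(2.8378715180649667))
(array([540.56144942,  56.32420698]), 136, np.float64(3.030263508853718))
 tray rim 269 ((637.6907348632812, 64.27208709716797), (147.708984375, 143.3705291748047), 3.2826087474823) [708.17239878 137.78405231  28.63565277]
```

View pics/crop5.png

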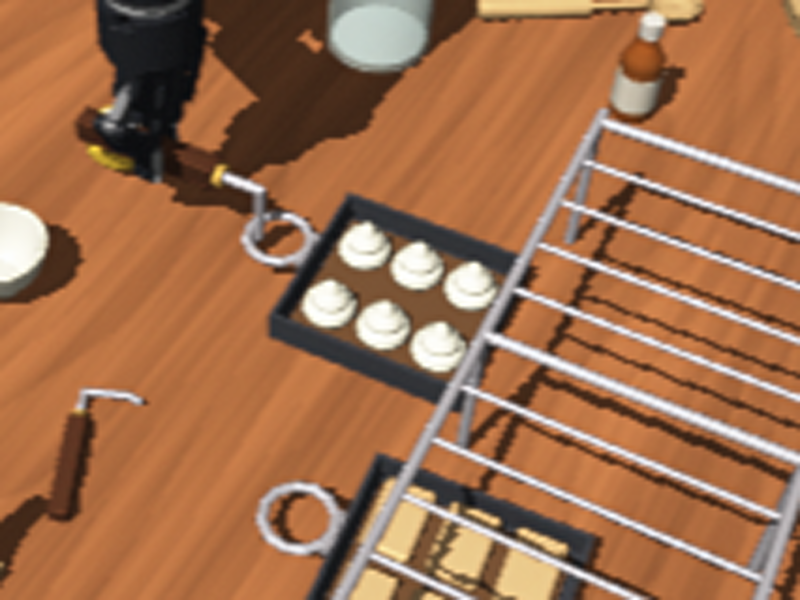

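The crop shows the tray fully in front of the rack's front bar, which agrees with the measured rack x of about -86 mm. The biscuit tray is in place. Now I'll centre the prong in the ring, lift out and go back.

Emit:
{"op": "servo_tool", "data": {"delta_pos": [[0.7,0,0],[1.4,0,0],[1.9,0,0],[1.9,0,0],[1.9,0,0],[1.9,0,-1],[1.9,0,-2],[1.9,0,-3.5],[1.9,0,-5.5],[1.9,0,-8],[1.9,0,-9.5],[1.9,0,-9.5]], "delta_rot": [[0,0,0],[0,0,0],[0,0,0],[0,0,0],[0,0,0],[0,0,0],[0,0,0],[0,0,0],[0,0,0],[0,0,0],[0,0,0],[0,0,0]], "grip": [1,1,1,1,1,1,1,1,1,1,1,1]}}

```text
time: 10.62
eef_pos: [454.0, 51.6, 226.6]
tool_rot: [3.141, -0.01, 0.079]
contact_force: [0.9, 0.4, -0.7]
gripper_width: 0.224
grip_force: 59.0
```

```bash
python3 - <<'E'
from h import *
o=r.observe();print(o['eef_pos'],o['tool_rot'],o['contact_force'])
P,W=cloud('scene','scene6.png'); print(ring(W,P,(540,57)))
move((465.2,-313.4,230),(180,0,8.9))
E
```

```text
[454.00659944  51.55504781 226.55183475] [ 3.14077733 -0.00961689  0.07859513] [ 0.86238908  0.35297036 -0.70986723]
(array([539.79597177,  56.53672083]), 131, np.float64(2.3970118378757315))
dpos cm [-1.65 36.48 -0.58] drot [ 0.05 -0.35 -4.4 ]
```

Emit:
{"op": "servo_tool", "data": {"delta_pos": [[0,3,0],[-0.2,6.5,0],[-0.4,10,-0.2],[-0.6,13.5,-0.4],[-0.8,17,-0.6],[-1,20.5,-0.6],[-1.2,24,-0.6],[-1.4,27.5,-0.6],[-1.6,31,-0.6],[-1.7,34,-0.6],[-1.7,36,-0.6],[-1.7,36.5,-0.6]], "delta_rot": [[0,0,0],[0,0,0],[0,0,-1],[0,0,-2],[0,0,-3],[0,0,-4],[0,0,-4.4],[0,0,-4.4],[0,0,-4.4],[0,0,-4.4],[0,0,-4.4],[0,0,-4.4]], "grip": [1,1,1,1,1,1,1,1,1,1,1,1]}}

```text
time: 11.67
eef_pos: [462.7, -316.2, 225.5]
tool_rot: [-3.141, 0.002, 0.152]
contact_force: [0.2, -0.3, -1.5]
gripper_width: 0.22
grip_force: 59.3
```

Emit:
{"op": "servo_tool", "data": {"delta_pos": [[0,0,0],[0,0,0],[0,0,0]], "delta_rot": [[0,0,0],[0,0,0],[0,0,0]], "grip": [1,1,1]}}

```text
time: 11.92
eef_pos: [463.2, -312.3, 226.1]
tool_rot: [-3.14, 0.001, 0.156]
contact_force: [0.2, -0.3, -2.0]
gripper_width: 0.224
grip_force: 59.3
```

```bash
python3 - <<'E'
from h import *
o=r.observe();print(o['eef_pos'],o['tool_rot'],o['contact_force'])
move((465.2,-313.4,141.5),(180,0,8.9))
P,W=cloud('scene','s7.png')
cv2.imwrite('pics/crop7.png',cv2.resize(P[190:310,80:240],(800,600),interpolation=cv2.INTER_CUBIC))
E
```

```text
[ 463.21655856 -312.31893284  226.13003355] [-3.14007777e+00  8.89806421e-04  1.56276244e-01] [ 0.23850218 -0.29302747 -2.01792364]
dpos cm [0.19 0.15 8.46] drot [-0.09  0.05  0.05]
```

View pics/crop7.png

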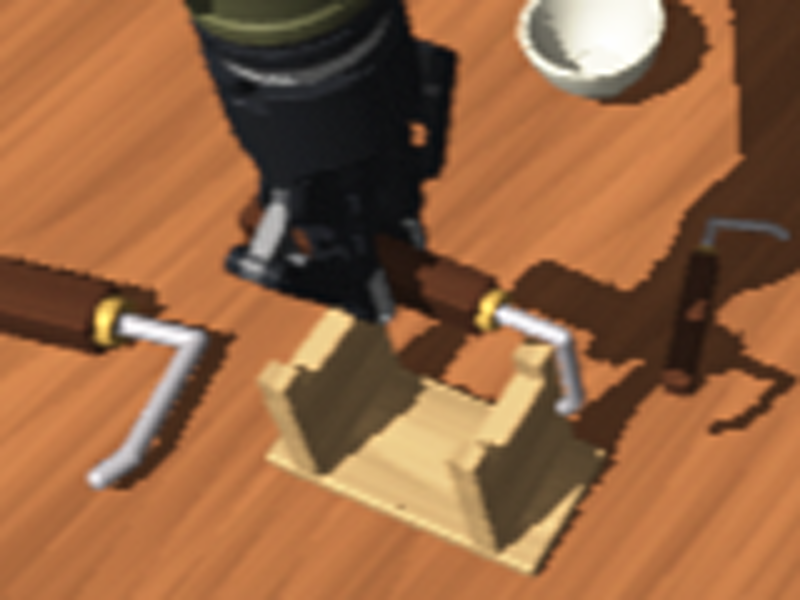

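The crop shows the hook level above the notches of the stand. Lowering and releasing.

Emit:
{"op": "servo_tool", "data": {"delta_pos": [[0.2,0.1,1.5],[0.2,0.1,3],[0.2,0.1,4.5],[0.2,0.1,6],[0.2,0.1,7],[0.2,0.1,8],[0.2,0.1,8.4],[0.2,0.1,8.4],[0.2,0.1,8.4]], "delta_rot": [[0,0,0],[0,0,0],[0,0,0],[0,0,0],[0,0,0],[0,0,0],[0,0,0],[0,0,0],[0,0,0]], "grip": [1,1,1,1,1,1,1,1,1]}}

```text
time: 12.72
eef_pos: [465.9, -314.3, 143.3]
tool_rot: [3.141, -0.0, 0.156]
contact_force: [0.5, 0.3, -1.7]
gripper_width: 0.225
grip_force: 59.3
```

```bash
python3 - <<'E'
from h import *
o=r.observe();print(o['eef_pos'],o['tool_rot'],o['contact_force'])
E
```

```text
[ 465.89845053 -314.33924137  143.31115298] [ 3.14119013e+00 -3.33531484e-04  1.55597227e-01] [ 0.48687749  0.26029867 -1.66883142]
```

Emit:
{"op": "servo_tool", "data": {"delta_pos": [[0,0,0.1],[0,0,0.2],[0,0,0.2],[0,0,0.2],[0,0,0.2],[0,0,0.2],[0,0,0.2],[0,0,0.2],[0,0,0.2],[0,0,0.2],[0,0,0.2],[0,0,0.2]], "delta_rot": [[0,0,0],[0,0,0],[0,0,0],[0,0,0],[0,0,0],[0,0,0],[0,0,0],[0,0,0],[0,0,0],[0,0,0],[0,0,0],[0,0,0]], "grip": [1,1,1,0.7,0.6,0.5,0.3,0,0,0,0,0]}}

```text
time: 13.72
eef_pos: [465.6, -314.3, 140.9]
tool_rot: [-3.142, 0.0, 0.155]
contact_force: [0.8, -0.0, -0.0]
gripper_width: 1.0
grip_force: 0.0
```

Emit:
{"op": "servo_tool", "data": {"delta_pos": [[0,0,0],[0,0,-2],[0,0,-4.5],[0,0,-7.5],[0,0,-11],[0,0,-14.5],[0,0,-18],[0,0,-18],[0,0,-18],[0,0,-18],[0,0,-18]], "delta_rot": [[0,0,0],[0,0,0],[0,0,0],[0,0,0],[0,0,0],[0,0,0],[0,0,0],[0,0,0],[0,0,0],[0,0,0],[0,0,0]], "grip": [0,0,0,0,0,0,0,0,0,0,0]}}

```text
time: 14.63
eef_pos: [465.1, -313.9, 318.8]
tool_rot: [-3.139, 0.002, 0.155]
contact_force: [-0.4, 0.0, -0.2]
gripper_width: 1.001
grip_force: 0.0
```

```bash
python3 - <<'E'
from h import *
o=r.observe();print(o['eef_pos'],o['contact_force'],o['dq'].round(3))
P,W=cloud('scene','scene8.png'); print(ring(W,P,(540,57)),ring(W,P,(675,-145)));print(handle(W,P,(463,-316)))
E
```

```text
[ 465.0575064  -313.87082721  318.76825145] [-0.44799679  0.00505608 -0.16738704] [-0.001  0.008  0.009 -0.     0.002  0.001]
(array([539.64650337,  56.55919955]), 136, np.float64(2.407057543174098)) (array([ 676.26641453, -145.10279286]), 198, np.float64(2.412215851340355))
(array([ 475.00126235, -315.67573829]), np.float64(9.093796303500115), np.float64(147.0322348352442), np.float64(21.889558027585565), np.float64(96.2408607416113), 440)
```

View pics/scene8.png

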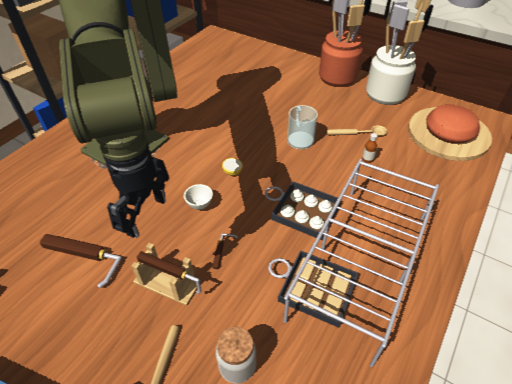

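The picture shows the hook back on its stand at (165,268), the meringue tray clear of the rack at (308,210), the biscuit tray unmoved and the gripper clear. Handing in.

```bash
python3 -c "
from station import r
print(r.job_done())"
```

```text
the job is handed in; nothing more can be done
None
```

I pulled the meringue tray clear of the rack, laid the hook back level on its stand and handed the job in; the biscuit tray measured within about 1 mm of its start, but the hand-in returned no verdict.

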